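# Fetch the cement from behind the bottles

## Robot

A 6-joint arm with a two-finger parallel gripper is mounted at the origin on the work surface. World frame = base frame: x ahead of the robot, y to its left, z up, the work surface at z = 0. Lengths are in m, angles in degrees, forces in N, time in s.
With the tool pointing down it reaches from about 0.35 to 0.775 m from the base axis. Payload 7.3 kg.
Tool frame: the origin (TCP) lies at the very end of the fingers, on their centre line; the grasp point (between the pads) lies 19 mm behind it (arm.pinch_z is the distance from the TCP to the grasp point, in m); y points along the fingers, x is the direction in which the jaws open and shut, and the axes are right-handed (so a half turn about y gives the same grasp; the last joint's range is limited). The gripper opens to 92 mm and grips with 3 to 60 N. Pads are 19 mm wide; open, the fingers measure 130 mm over their backs; the gripper's body (75 mm by 190 mm) begins 47 mm behind the grasp point.
Start: joints at [64.057, 19.595, 87.324, -0, 73.075, -8.365], TCP at [0.159, 0.501, 0.227] pointing down, gripper open.
Joint ranges: [-145.02, 145.02], [-44.19, 115.74], [2.07, 154.8], [-57.11, 237.11], [16.16, 152.29], [-177.93, 177.93]. Speed limits (degrees/s): [147.25, 147.25, 180, 180, 180, 180].

## Interface

Orientations are given as a 3x3 rotation matrix whose columns are the frame's x, y, z axes.
In Python, from plant import telemetry, viewer, ticket, arm gives the robot as it stands.
- The arm moves only by the shell command python3 -m creep 'ROWS' [OPENING] [FORCE]. ROWS is JSON, one flat list of numbers, 6 for each row, row after row: the shift along the tool's x, y, z in mm, then the turn, a rotation vector about the tool's x, y, z in degrees. In form: [tx, ty, tz, ax, ay, az, tx, ty, tz, ax, ay, az, ...]. A call has exactly 8 rows; each row shifts and turns the commanded pose from where the row before left it, along the tool's axes as they then stand; what a row does not reach is not made up. A row lasts 1/10 s, in which the tool goes at most 50 mm and 8.59 degrees, less where a joint would pass 70% of its speed; a pose out of reach is approached as far as the arm can. A call with a gripper value outside its range is refused whole. OPENING is the closure in counts, from 0 (fully open) to 255 (shut), set as the call begins (- or left out, the last holds). The fingers move at their own pace and stop on an object; FORCE is the grip in N (left out, the last holds). Time passes only in rows, so rows that do not move let the fingers close, or fill a call up. It gives the time, the measured TCP pose, the force and the opening at its end, in the units of the state.
- telemetry.get_state(): the state, without advancing time (a new reading comes with each control period).
- viewer.snapshot(name): name is "scene" or "side" or "wrist"; returns a dict with "pixels" (384x512x3 uint8, blue, green, red), "K" (3x3 intrinsics, pixels), "rvec" (rotation vector, rad) and "tvec" (3), from world to camera coordinates, as OpenCV has them. Camera axes: x right, y down, z forward; pixel columns grow to the right and rows downward; lengths in m; the calibration is good to about 2 mm. A picture is of the moment at which its call begins. There is no depth.
- ticket.job_done(): hands the job in, once; it reports no verdict.
The state is a dict: "time_s": time; "q": joint angles; "qd": joint speeds; "effort": joint torques, N m; "tool_pos": TCP position; "eef_rot": TCP orientation; "contact_force": force on the tool from outside, world axes, zero at the start; "ft_torque": the same for the moment, N m; "opening": finger opening in m.
Only numpy, scipy, OpenCV 4.12 (cv2) and the standard library are available. Lean on these libraries where they do the work, as an engineer would, in place of code of your own. Each camera call takes 0.05 s, during which the arm holds its last target. There are 200 camera calls.

## Task

The small cement bottle stands in the rear of the plywood caddy, boxed in by three tall containers: first stand those three in the upturned cardboard lid, then set the cement bottle in the well of the wooden no-tip holder, and last put each tall one back in the compartment it came from. Keep them all upright and set them down without dropping them, and leave the part runner, the nippers and the paint jar alone.

Things in the scene. Friction and masses are not known exactly. Their poses are not given: they have to be found in the camera images.
- round_bottle: Tall round off-white plastic bottle, 36 mm in diameter, paper label band, rounded shoulder, body 120 mm high, black ribbed cap 24 mm across, from 125 to 152 mm above the underside: grip it there (29 mm is free between neighbouring caps). About 140 g. Starts in the caddy. Origin: centre of the underside; z up along the bottle.
- square_bottle: Tall square off-white plastic bottle, 34 x 34 mm, paper label band, body 118 mm high, black ribbed cap 24 mm across, from 125 to 152 mm above the underside: grip it there (29 mm is free between neighbouring caps). About 160 g. Starts in the caddy. Origin: centre of the underside; z up, x and y along the sides.
- flat_tin: Tall flat bare-metal tin, 37 mm (x) by 27 mm (y), body 118 mm high, black ribbed cap 24 mm across, from 125 to 152 mm above the underside: grip it there (29 mm is free between neighbouring caps). About 150 g. Starts in the caddy. Origin: centre of the underside; z up.
- cement_bottle: Small square glass cement bottle, 36 x 36 mm and 37 mm high, with a broad white ribbed round cap 30 mm in diameter from 41 to 66 mm above the underside (grip it by the cap). 66 mm high in all, about 90 g. It always starts in one of the two rear compartments of the caddy. Origin: centre of the underside; z up, x and y along the sides.
- caddy: Plywood caddy, fixed, 109 x 109 x 29 mm high, 2 x 2 open square compartments 50 mm wide inside (walls 3 mm, floor 3 mm above the table), their centres 26.5 mm from the caddy's centre in x and y, all occupied at the start. On its front (-x), towards the robot, a trough 45 mm deep, 18 mm high, with a brush and a file. Origin: on the table, amid the four compartments; x to the rear, z up.
- box_lid: Upturned lid of a cardboard kit box, fixed, a tray 142 mm (x) by 212 mm (y), rim 22 mm high and 4 mm thick, inner floor 4 mm above the table. Empty at the start; it takes the three tall containers in a row along y. Origin: on the table, under its centre; z up.
- holder: No-tip bottle holder, fixed: a wooden block 94 x 94 mm and 24 mm high with a square well 54 x 54 mm in its middle, 18 mm deep (well floor 6 mm above the table). Origin: on the table, under the centre of the well; z up, x and y along the sides.
- runner: Bystander: dark-blue plastic part runner (a flat frame of 5 mm rods, 150 x 100 mm, with a truck-cab shell 32 mm high in it), lying beyond the work. Leave it alone. Origin: centre of the frame on the table.
- nippers: Bystander: small side cutters with black handles, 130 mm long and 13 mm thick, lying flat beyond the work. Leave them alone. Origin: near the middle, on the table; x points to the jaws.
- paint_jar: Bystander: small round paint jar with a white lid, 34 mm in diameter and 40 mm high, standing beyond the work. Leave it alone. Origin: centre of the underside.
Things that resemble listed ones, but are neither listed nor needed, are in the scene too. Leave any purple look-alike of the round_bottle alone. What is shaped like the cement_bottle but black is not meant.

How it is judged (in metres and radians):
On the way, in this order (a step that is already met when the one before it is completed fails the run):
1. the round bottle, the square bottle and the flat tin all stand upright in the cardboard lid, released (x of round_bottle in the frame of box_lid between -0.066 and 0.066 m and y of round_bottle in the frame of box_lid between -0.101 and 0.101 m and z of each of round_bottle, square_bottle, flat_tin in the frame of box_lid below 0.012 m and linear speed of each of round_bottle, square_bottle, flat_tin below 0.02 m/s and angle between each of round_bottle, square_bottle, flat_tin's own z axis and vertical below 0.1 rad and contact force between the fingers and round_bottle below 0.1 N and x of square_bottle in the frame of box_lid between -0.066 and 0.066 m and y of square_bottle in the frame of box_lid between -0.101 and 0.101 m and contact force between the fingers and square_bottle below 0.1 N and x of flat_tin in the frame of box_lid between -0.066 and 0.066 m and y of flat_tin in the frame of box_lid between -0.101 and 0.101 m and contact force between the fingers and flat_tin below 0.1 N), for 0.2 s.
2. the cement bottle stands in the well of the holder, released (horizontal distance between cement_bottle and holder below 0.015 m and z of cement_bottle in the frame of holder below 0.01 m and linear speed of cement_bottle below 0.02 m/s and angle between cement_bottle's own z axis and vertical below 0.1 rad and contact force between the fingers and cement_bottle below 0.1 N), for 0.2 s.
At the end, for the whole second after the job is handed in: The cement bottle stands upright on the floor of the holder's well (centre within 15 mm of the well's centre), and the round bottle, the square bottle and the flat tin each stand upright within 18 mm of where they started, on the floor of their own compartments; all are released and at rest (all of step 2 and distance of each of round_bottle, square_bottle, flat_tin from where it was at the start of the episode below 0.018 m and linear speed of each of round_bottle, square_bottle, flat_tin below 0.02 m/s and angle between each of round_bottle, square_bottle, flat_tin's own z axis and vertical below 0.1 rad and contact force between the fingers and round_bottle below 0.1 N and contact force between the fingers and square_bottle below 0.1 N and contact force between the fingers and flat_tin below 0.1 N); the robot touches nothing.
It fails at once if a bottle or the tin is tipped over (angle between any of round_bottle, square_bottle, flat_tin, cement_bottle's own z axis and vertical above 0.6 rad).
It fails at once if a bottle or the tin is dropped (falls freely by more than about 3 cm) ((linear speed of round_bottle above 0.75 m/s and contact force between anything else and round_bottle below 0.05 N) or (linear speed of square_bottle above 0.75 m/s and contact force between anything else and square_bottle below 0.05 N) or (linear speed of flat_tin above 0.75 m/s and contact force between anything else and flat_tin below 0.05 N) or (linear speed of cement_bottle above 0.75 m/s and contact force between anything else and cement_bottle below 0.05 N)).
It fails at once if the runner, the nippers or the paint jar is moved by more than 2 cm (distance of any of runner, nippers, paint_jar from where it was at the start of the episode above 0.02 m).
It also fails if it takes over 147 s, if anything falls off the work surface, if the arm or the gripper's body presses on something with over 40 N, if the wrist force passes 120 N, or if a joint passes its speed limit or range.

## Working session

There is one attempt and no reset: what is moved stays moved. The work goes in short steps, Python scripts to look and compute and a shell command to move; the robot and the scene stay as the last step left them, time stands still between calls to the robot, and variables do not carry over. Pictures are saved under pics/ and viewed, about 12 in all and at most 16, crops included, and the job is handed in when it is done.

```bash
mkdir -p pics; ls; python3 - <<'E'
from plant import telemetry, viewer, arm
import cv2,numpy as np
for n in("scene","side"):
    s=viewer.snapshot(n); cv2.imwrite(f"pics/{n}0.png",s["pixels"])
    R=cv2.Rodrigues(np.array(s["rvec"]))[0]; print(n,s["K"],"cam",-R.T@np.array(s["tvec"]).ravel())
st=telemetry.get_state();print(st); print([a for a in dir(arm) if a[0]!='_'])
E
```

```text
pics
scene [[493.46703635   0.         259.77617775]
 [  0.         493.46703635 191.46127234]
 [  0.           0.           1.        ]] cam [ 1.66166239 -0.38752781  0.74888659]
side [[406.02792827   0.         253.44250743]
 [  0.         406.02792827 193.361752  ]
 [  0.           0.           1.        ]] cam [ 0.34340089 -0.56342352  0.63563469]
{'time_s': 0.1, 'q': array([ 6.40570387e+01,  1.96323562e+01,  8.73692721e+01, -5.52104439e-04,
        7.30748351e+01, -8.36591972e+00]), 'qd': array([-0.03476567, -0.08979157, -0.07027684, -0.0029758 ,  0.07055005,
       -0.11936339]), 'effort': array([ 1.97666013e-03, -4.31998301e+01, -2.44697267e+01,  7.19775120e-02,
        5.24438848e-02, -2.83681942e-05]), 'tool_pos': array([0.15837957, 0.50017977, 0.2261304 ]), 'eef_rot': array([[ 3.01984862e-01, -5.75538258e-04, -9.53312547e-01],
       [ 9.53311804e-01, -1.20408830e-03,  3.01985354e-01],
       [-1.32167660e-03, -9.99999109e-01,  1.85050977e-04]]), 'contact_force': array([ 0.15120168,  0.3235351 , -0.71458638]), 'ft_torque': array([ 0.03326222,  0.0529972 , -0.01680537]), 'opening': 0.09212935890219694}
['PlanningError', 'pinch_z']
```

View images.

View pics/scene0.png

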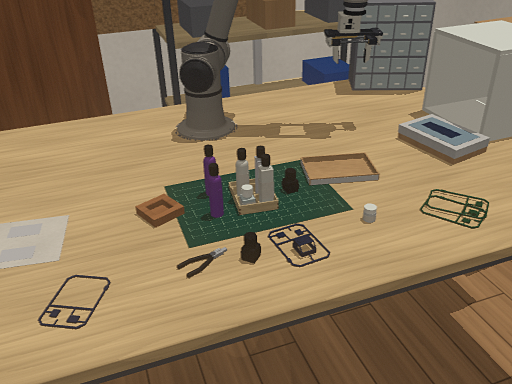

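View pics/side0.png

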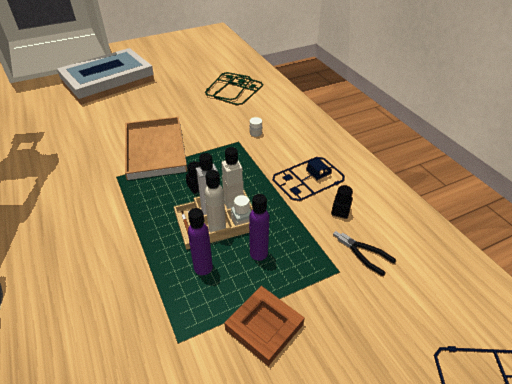

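The scene view shows the caddy near (253,193) with the white cement cap at (247,190). The three black-capped containers are at (241,155), (261,152) and (265,160). Two purple bottles stand at (209,150) and (214,170), and two black look-alikes of the cement bottle at (290,180) and (251,247). The lid is at (340,168), the holder at (160,208). The off-white and metal items inside the caddy and the white-capped bottle fit the descriptions. I'll confirm that in one enlarged crop.

```bash
python3 - <<'E'
import cv2,numpy as np
a=cv2.imread("pics/scene0.png")[138:223,190:310];b=cv2.imread("pics/side0.png")[140:285,165:285]
a=cv2.resize(a,None,fx=4,fy=4,interpolation=2);b=cv2.resize(b,None,fx=4,fy=4,interpolation=2)[:580]
a=cv2.resize(a,(400,283));b=cv2.resize(b,(400,483))
o=np.zeros((483,800,3),np.uint8);o[:283,:400]=a;o[:,400:]=b;cv2.imwrite("pics/crop0.png",o)
E
```

```text
(no output)
```

View pics/crop0.png

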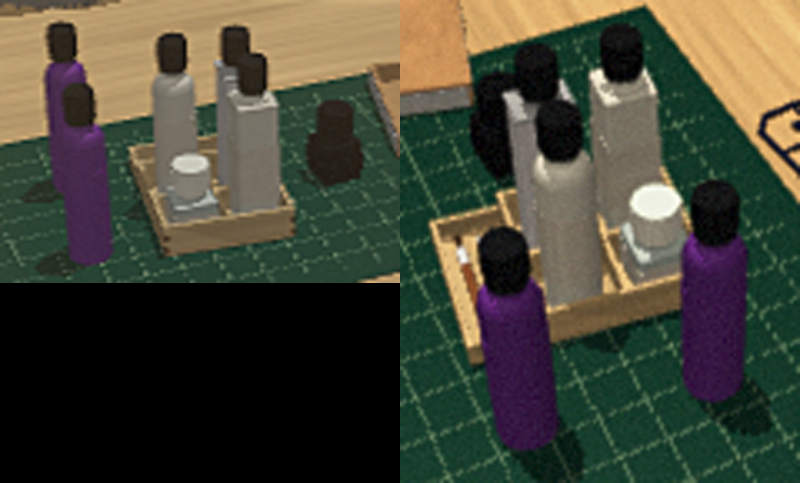

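The crop shows the round bottle front right (side cap (213,179)), the flat metal tin front left (206,162), the square bottle rear left (232,157) and the white-capped cement bottle rear right (cap (240,205)). These are the ones meant. The purple and black ones are decoys.

```bash
cat > h.py <<'E'
import cv2,numpy as np
from plant import telemetry, viewer
def cam(s):
    R=cv2.Rodrigues(np.array(s["rvec"],float))[0];return np.array(s["K"]),R,np.array(s["tvec"],float).ravel()
def ray(s,uv,z):
    K,R,t=cam(s);d=R.T@np.linalg.inv(K)@[uv[0],uv[1],1];c=-R.T@t
    return c+d*(z-c[2])/d[2]
def proj(s,p):
    K,R,t=cam(s);q=K@(R@np.array(p,float)+t);return q[:2]/q[2]
def tri(s1,a,s2,b):
    P=[K@np.c_[R,t] for K,R,t in(cam(s1),cam(s2))]
    X=cv2.triangulatePoints(P[0],P[1],np.array(a,float).reshape(2,1),np.array(b,float).reshape(2,1))
    return (X[:3]/X[3]).ravel()
E
python3 - <<'E'
from h import *
s=viewer.snapshot("scene");d=viewer.snapshot("side")
np.set_printoptions(precision=4,suppress=True)
S=dict(round=(241.6,154),tin=(260.5,152),square=(265.6,160.3),p1=(208.6,151),p2=(213.6,169.5))
D=dict(round=(213,179),tin=(206,162),square=(231.6,156.5),p1=(196,218),p2=(259.5,203.6))
for k in S: print(k,ray(s,S[k],.1415 if k[0]!='p' else .139)[:2],ray(d,D[k],.1415 if k[0]!='p' else .139)[:2],tri(s,S[k],d,D[k]))
print("cement",ray(d,(240.5,205),.0565),ray(s,(247,190),.0565))
# lid / holder masks
def comp(img,lo,hi,seed):
    m=cv2.inRange(cv2.cvtColor(img,cv2.COLOR_BGR2HSV),lo,hi)
    n,l,st,c=cv2.connectedComponentsWithStats(m)
    i=l[seed[1],seed[0]];return st[i],l==i
for nm,s_,seed in(("lid",d,(155,145)),("holder",d,(250,313)),("lid",s,(340,172)),("holder",s,(160,216))):
    px=s_["pixels"];hsv=cv2.cvtColor(px,cv2.COLOR_BGR2HSV);c=hsv[seed[1],seed[0]].astype(int)
    print(nm,"hsv",c,"quick",ray(s_,seed,.004))
# side corners guesses
for n,uv,z in(("lid",[(126,123),(183,118),(186,172),(128,178)],.022),("holder",[(263,289),(304,320),(270,355),(226,323)],.024)):
    c=np.array([ray(d,p,z)[:2] for p in uv]);print(n,c.mean(0),c)
for n,uv,z in(("blk",(290,190),0.01),("jar",(369,220),0)):print(n,ray(s,uv,z))
E
```

```text
round [ 0.5228 -0.0301] [ 0.5214 -0.0319] [ 0.5218 -0.0301  0.1407]
tin [0.5313 0.0213] [0.5277 0.0196] [0.5284 0.0222 0.1398]
square [0.5818 0.0168] [0.5787 0.0135] [0.5797 0.0171 0.1397]
p1 [ 0.4657 -0.107 ] [ 0.4602 -0.1076] [ 0.4608 -0.1057  0.1366]
p2 [ 0.5732 -0.1231] [ 0.5705 -0.1238] [ 0.571  -0.1226  0.1377]
cement [ 0.5722 -0.0376  0.0565] [ 0.5723 -0.0349  0.0565]
lid hsv [ 15 142 200] quick [0.4862 0.304  0.004 ]
holder hsv [ 11 167  87] quick [ 0.4981 -0.2346  0.004 ]
lid hsv [ 17 116 174] quick [0.4974 0.2923 0.004 ]
holder hsv [ 13 145 160] quick [ 0.5284 -0.2703  0.004 ]
lid [0.4835 0.276 ] [[0.44   0.4082]
 [0.5847 0.3642]
 [0.5174 0.1468]
 [0.3918 0.1849]]
holder [ 0.5102 -0.2689] [[ 0.5338 -0.2131]
 [ 0.5674 -0.2955]
 [ 0.4897 -0.323 ]
 [ 0.4501 -0.244 ]]
blk [0.5463 0.1037 0.01  ]
jar [0.7506 0.2424 0.    ]
```

```bash
python3 - <<'E'
from h import *
s=viewer.snapshot("wrist"); cv2.imwrite("pics/w0.png",s["pixels"]);K,R,t=cam(s);print("cam",-R.T@t,"axis",R[2],"xaxis",R[0],K[0,0]);print(telemetry.get_state()["tool_pos"])
E
```

```text
cam [0.09247345 0.52219941 0.38355643] axis [ 0.24477786 -0.07853069 -0.96639367] xaxis [ 3.02787589e-01  9.53057767e-01 -7.53924620e-04] 269.1725707724911
[0.15845558 0.50033834 0.226426  ]
```

Plan: keep one tool yaw (about 40°, diagonal to the caddy so the fingers clear neighbouring caps) and move only by translations. First I'll fly over the caddy for a wrist look.

```bash
python3 -m creep '[0,-25,0,0,8.1,0, 0,-25,0,0,8.1,0, 0,-25,0,0,8.1,0, 0,-25,0,0,8.1,0, -4,0,-45,0,0,0, -4,0,-45,0,0,0, -4,0,-45,0,0,0, -4,0,-45,0,0,0]' && python3 -m creep '[-3,0,-45,0,0,0, -3,0,-45,0,0,0, -3,0,-45,0,0,0, -3,0,-45,0,0,0, -3,0,-45,0,0,0, -3,0,-45,0,0,0, -3,0,-45,0,0,0, -3,0,-45,0,0,0]' 128 20 && python3 -m creep '[-2,0,-38,0,0,0, -2,0,-38,0,0,0, 0,0,0,0,0,0, 0,0,0,0,0,0, 0,0,0,0,0,0, 0,0,0,0,0,0, 0,0,0,0,0,0, 0,0,0,0,0,0]'
python3 - <<'E'
from h import *
s=viewer.snapshot("wrist"); im=s["pixels"]; cv2.imwrite("pics/w1.png",cv2.resize(im,(768,576)));np.savez("w1.npz",**{k:np.array(v) for k,v in s.items()})
E
```

```text
time_s: 1.05
tool_pos: [0.2625, 0.3509, 0.3267]
eef_rot: [[0.765, 0.0, -0.644], [0.644, 0.0, 0.765], [0.0, -1.0, -0.0]]
contact_force: [1.4, 0.9, 0.3]
opening: 0.0918
time_s: 1.85
tool_pos: [0.4759, 0.0595, 0.3267]
eef_rot: [[0.766, 0.0, -0.643], [0.643, 0.0, 0.766], [0.0, -1.0, 0.0]]
contact_force: [0.1, 1.4, -0.5]
opening: 0.046
time_s: 2.65
tool_pos: [0.5207, 0.0011, 0.327]
eef_rot: [[0.765, 0.001, -0.644], [0.644, 0.0, 0.765], [0.0, -1.0, -0.0]]
contact_force: [0.1, 0.3, 0.5]
opening: 0.0458
```

View pics/w1.png

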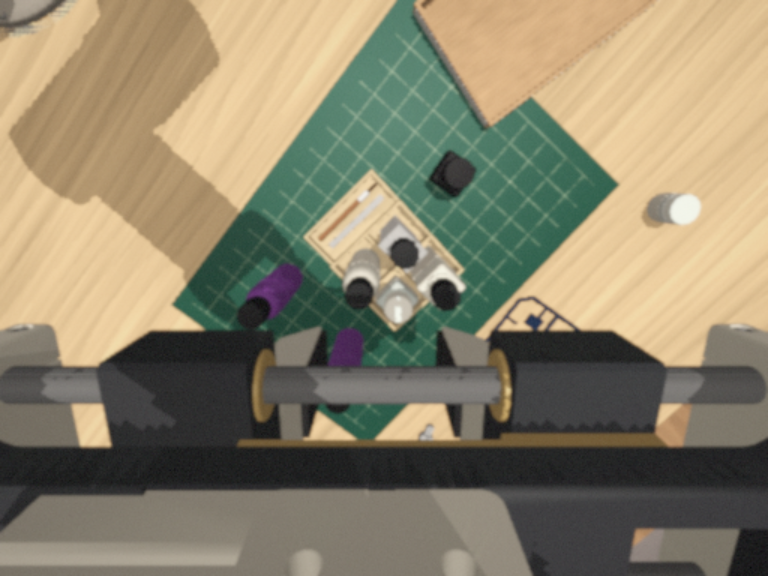

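The wrist view (768×576) shows the caps from above: round (359,293), tin (404,253), square (446,294), and the white cement cap at (398,305). The purple pair and the black decoy lie outside the caddy.

```bash
cat > m.py <<'E'
from h import *
np.set_printoptions(precision=4,suppress=True)
s=dict(np.load("w1.npz"));im=cv2.resize(s["pixels"],(1536,1152),interpolation=cv2.INTER_CUBIC)
g=cv2.cvtColor(im,cv2.COLOR_BGR2GRAY)
for n,(u,v),z in(("round",(359,293),.155),("tin",(404,253),.155),("square",(446,294),.155)):
    y0,x0=int(v*2)-50,int(u*2)-50
    m=(g[y0:y0+100,x0:x0+100]<60).astype(np.uint8)
    nn,l,st,c=cv2.connectedComponentsWithStats(m);i=l[50,50];cn=max(cv2.findContours((l==i).astype(np.uint8),0,1)[0],key=cv2.contourArea)
    (cx,cy),r=cv2.minEnclosingCircle(cn)
    cc=c[i]
    f=lambda a:(np.array(a)+[x0,y0]+.5)/3-.5
    print(n,st[i],"top(circle)",ray(s,f((cx,cy)),z-.004)[:2],"centroid",ray(s,f(cc),z-.006)[:2],r/3)
P=lambda u,v:((u+.5)/1.5-.5,(v+.5)/1.5-.5)
print("cement",ray(s,P(398,306),.069))
for n,p,z in(("rear",(396,331),.029),("left",(465,271),.029),("troughL",(371,170),.018),("troughR",(305,237),.018)):print(n,ray(s,P(*p),z))
print("lid corners",ray(s,P(488,127),.022),ray(s,P(414,7),.022),proj(s,(.521,.001,.327)))
E
python3 m.py
```

```text
round [  18   21   70   79 3083] top(circle) [ 0.5278 -0.0293] centroid [ 0.5234 -0.0307] 14.72342046101888
tin [ 26  42  49  35 956] top(circle) [0.5287 0.0221] centroid [0.5317 0.0202] 8.320246378580729
square [  22   23   56   61 2527] top(circle) [0.5785 0.0184] centroid [0.579  0.0179] 10.605325063069662
cement [ 0.5731 -0.0323  0.069 ]
rear [ 0.6011 -0.0661  0.029 ]
left [0.6141 0.041  0.029 ]
troughL [0.4594 0.0573 0.018 ]
troughR [ 0.4484 -0.0489  0.018 ]
lid corners [0.5272 0.1719 0.022 ] [0.3927 0.2052 0.022 ] [253.586 236.011]
```

Positions agree across the three views within about 3 mm. Tin ≈ (.529,.022), square ≈ (.5795,.0175), round ≈ (.5225,-.030), cement ≈ (.5735,-.034), caddy yaw ≈ -7°, lid ≈ (.485,.287) with yaw ≈ -16°. I'll grasp the tin first.

```bash
python3 -m creep '[10,0,5,0,0,0, 10,0,6,0,0,0, 0,40,0,0,0,0, 0,40,0,0,0,0, 0,40,0,0,0,0, 0,40,0,0,0,0, 0,20,0,0,0,0, 0,14,0,0,0,0]' && python3 -m creep '[0,2,0,0,0,0, 0,0,0,0,0,0, 0,0,0,0,0,0, 0,0,0,0,0,0, 0,0,0,0,0,0, 0,0,0,0,0,0, 0,0,0,0,0,0, 0,0,0,0,0,0]' 255 25 && python3 -m creep '[0,-5,0,0,0,0, 0,-5,0,0,0,0, 0,-10,0,0,0,0, 0,-18,0,0,0,0, 0,-18,0,0,0,0, 0,-18,0,0,0,0, 0,-18,0,0,0,0, 0,-18,0,0,0,0]'
python3 - <<'E'
from h import *
a=[viewer.snapshot(n)["pixels"] for n in("scene","side")]
cv2.imwrite("pics/lift1.png",np.hstack([cv2.resize(a[0][100:240,170:310],(400,400)),cv2.resize(a[1][80:290,90:300],(400,400))]))
E
```

```text
time_s: 3.5
tool_pos: [0.5286, 0.0229, 0.1305]
eef_rot: [[0.765, -0.003, -0.644], [0.644, 0.001, 0.765], [-0.002, -1.0, 0.002]]
contact_force: [-0.3, 0.5, 0.2]
opening: 0.0456
time_s: 4.3
tool_pos: [0.5298, 0.0217, 0.1316]
eef_rot: [[0.766, 0.002, -0.643], [0.643, -0.0, 0.766], [0.002, -1.0, -0.001]]
contact_force: [0.1, -0.0, 5.7]
opening: 0.0233
time_s: 5.1
tool_pos: [0.5291, 0.0218, 0.2421]
eef_rot: [[0.766, 0.0, -0.643], [0.643, 0.0, 0.766], [0.0, -1.0, -0.0]]
contact_force: [0.0, 0.4, -1.4]
opening: 0.0234
```

View pics/lift1.png

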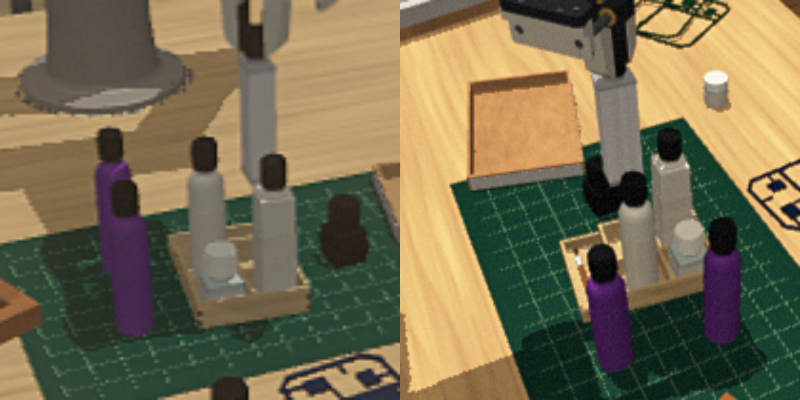

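The tin hangs upright in the gripper. The round, square and cement bottles are undisturbed in the caddy, and the lid lies free.

```bash
python3 -m creep '[12,0,17,0,0,0, 24,0,34,0,0,0, 28,0,40,0,0,0, 28,0,40,0,0,0, 28,0,40,0,0,0, 28,0,40,0,0,0, 24,0,34,0,0,0, 13,0,19,0,0,0]' && python3 -m creep '[0,0,0,0,0,0, 0,25,0,0,0,0, 0,25,0,0,0,0, 0,25,0,0,0,0, 0,15,0,0,0,0, 0,9,0,0,0,0, 0,5,0,0,0,0, 0,4,0,0,0,0]' && python3 -m creep '[0,1,0,0,0,0, 0,0,0,0,0,0, 0,0,0,0,0,0, 0,0,0,0,0,0, 0,0,0,0,0,0, 0,0,0,0,0,0, 0,0,0,0,0,0, 0,0,0,0,0,0]'
python3 - <<'E'
from h import *
a=[viewer.snapshot(n)["pixels"] for n in("scene","side")]
cv2.imwrite("pics/pl1.png",np.hstack([cv2.resize(a[0][90:210,280:400],(400,400)),cv2.resize(a[1][60:200,90:230],(400,400))]))
E
```

```text
time_s: 6.0
tool_pos: [0.4998, 0.3461, 0.2395]
eef_rot: [[0.764, -0.002, -0.645], [0.645, 0.0, 0.764], [-0.001, -1.0, 0.001]]
contact_force: [0.1, 0.7, -0.9]
opening: 0.0234
time_s: 6.8
tool_pos: [0.5015, 0.3426, 0.1329]
eef_rot: [[0.766, 0.001, -0.643], [0.643, 0.0, 0.766], [0.001, -1.0, -0.0]]
contact_force: [1.0, 0.6, -0.7]
opening: 0.0231
time_s: 7.6
tool_pos: [0.5015, 0.3431, 0.1327]
eef_rot: [[0.766, 0.001, -0.643], [0.643, 0.001, 0.766], [0.002, -1.0, -0.0]]
contact_force: [-1.8, -0.4, 5.4]
opening: 0.0232
```

View pics/pl1.png

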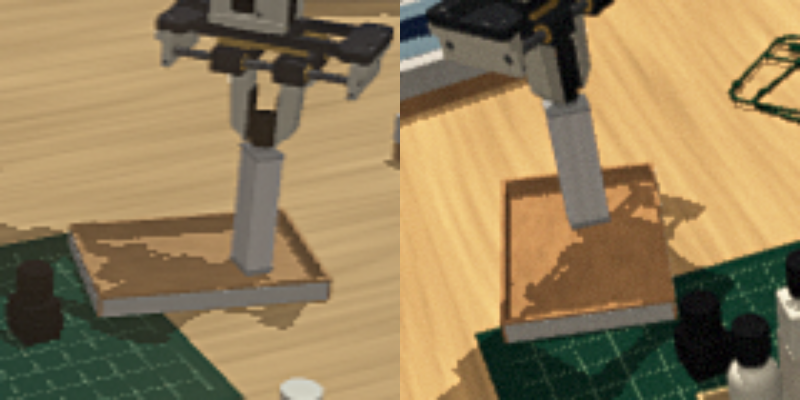

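The tin stands on the lid floor at the far end, well clear of the rims, with 5 N floor contact. I'll release it and fetch the square bottle.

```bash
python3 -m creep '[0,0,0,0,0,0, 0,0,0,0,0,0, 0,0,0,0,0,0, 0,0,0,0,0,0, 0,-20,0,0,0,0, 0,-30,0,0,0,0, 0,-30,0,0,0,0, 0,-30,0,0,0,0]' 128 && python3 -m creep '[-10,0,-20,0,0,0, -20,0,-40,0,0,0, -20,0,-40,0,0,0, -20,0,-40,0,0,0, -20,0,-40,0,0,0, -20,0,-40,0,0,0, -15,0,-30,0,0,0, -5,0,-10,0,0,0]' && python3 -m creep '[0,0,0,0,0,0, 0,0,0,0,0,0, 0,30,0,0,0,0, 0,30,0,0,0,0, 0,30,0,0,0,0, 0,10,0,0,0,0, 0,8,0,0,0,0, 0,3,0,0,0,0]' && python3 -m creep '[0,0,0,0,0,0, 0,0,0,0,0,0, 0,0,0,0,0,0, 0,0,0,0,0,0, 0,0,0,0,0,0, 0,0,0,0,0,0, 0,0,0,0,0,0, 0,0,0,0,0,0]' 255 25 && python3 -m creep '[0,-5,0,0,0,0, 0,-5,0,0,0,0, 0,-10,0,0,0,0, 0,-18,0,0,0,0, 0,-18,0,0,0,0, 0,-18,0,0,0,0, 0,-18,0,0,0,0, 0,-18,0,0,0,0]'
```

```text
time_s: 8.5
tool_pos: [0.501, 0.3429, 0.2427]
eef_rot: [[0.766, -0.0, -0.643], [0.643, -0.0, 0.766], [-0.0, -1.0, 0.0]]
contact_force: [0.4, 0.8, 0.8]
opening: 0.0454
time_s: 9.3
tool_pos: [0.5693, 0.0569, 0.2415]
eef_rot: [[0.768, 0.0, -0.64], [0.64, -0.001, 0.768], [-0.0, -1.0, -0.001]]
contact_force: [-0.2, 0.5, -0.2]
opening: 0.0457
time_s: 10.1
tool_pos: [0.569, 0.061, 0.131]
eef_rot: [[0.765, 0.001, -0.644], [0.644, 0.0, 0.765], [0.001, -1.0, -0.0]]
contact_force: [-0.7, -0.3, 0.3]
opening: 0.0456
time_s: 10.9
tool_pos: [0.5688, 0.0602, 0.1307]
eef_rot: [[0.766, -0.0, -0.643], [0.643, 0.0, 0.766], [0.0, -1.0, 0.0]]
contact_force: [0.1, -0.0, 0.0]
opening: 0.0005
time_s: 11.7
tool_pos: [0.5688, 0.0602, 0.2425]
eef_rot: [[0.766, 0.001, -0.643], [0.643, 0.0, 0.766], [0.001, -1.0, -0.001]]
contact_force: [0.4, -0.9, -0.6]
opening: 0.0003
```

I mis-summed those rows: the move stopped 44 mm short and the fingers closed on air, touching nothing. I'll reopen and correct.

```bash
python3 -m creep '[-5,0,-10,0,0,0, -10,0,-20,0,0,0, -4,0,-10,0,0,0, 0,0,0,0,0,0, 0,0,0,0,0,0, 0,0,0,0,0,0, 0,0,0,0,0,0, 0,0,0,0,0,0]' 128 && python3 -m creep '[0,0,0,0,0,0, 0,30,0,0,0,0, 0,30,0,0,0,0, 0,30,0,0,0,0, 0,10,0,0,0,0, 0,8,0,0,0,0, 0,3,0,0,0,0, 0,0,0,0,0,0]' && python3 -m creep '[0,0,0,0,0,0, 0,0,0,0,0,0, 0,0,0,0,0,0, 0,0,0,0,0,0, 0,0,0,0,0,0, 0,0,0,0,0,0, 0,0,0,0,0,0, 0,0,0,0,0,0]' 255 25 && python3 -m creep '[0,-5,0,0,0,0, 0,-5,0,0,0,0, 0,-10,0,0,0,0, 0,-18,0,0,0,0, 0,-18,0,0,0,0, 0,-18,0,0,0,0, 0,-18,0,0,0,0, 0,-18,0,0,0,0]'
```

```text
time_s: 12.5
tool_pos: [0.5799, 0.0179, 0.2407]
eef_rot: [[0.765, 0.0, -0.644], [0.644, 0.0, 0.765], [0.0, -1.0, 0.0]]
contact_force: [-0.1, -0.4, 0.5]
opening: 0.0454
time_s: 13.3
tool_pos: [0.5805, 0.0173, 0.1305]
eef_rot: [[0.766, 0.001, -0.643], [0.643, -0.0, 0.766], [0.001, -1.0, -0.001]]
contact_force: [0.2, -0.4, -0.5]
opening: 0.0462
time_s: 14.1
tool_pos: [0.5803, 0.0174, 0.1302]
eef_rot: [[0.766, 0.001, -0.643], [0.643, -0.0, 0.766], [0.001, -1.0, -0.001]]
contact_force: [-0.0, 0.4, 5.1]
opening: 0.0234
time_s: 14.9
tool_pos: [0.5798, 0.0174, 0.241]
eef_rot: [[0.766, 0.0, -0.643], [0.643, 0.0, 0.766], [0.0, -1.0, -0.0]]
contact_force: [0.5, -0.3, -1.6]
opening: 0.0237
```

```bash
python3 -m creep '[8,0,20,0,0,0, 13,0,34,0,0,0, 15,0,40,0,0,0, 15,0,40,0,0,0, 15,0,40,0,0,0, 15,0,40,0,0,0, 13,0,34,0,0,0, 7,0,20,0,0,0]' && python3 -m creep '[0,0,0,0,0,0, 0,25,0,0,0,0, 0,25,0,0,0,0, 0,25,0,0,0,0, 0,15,0,0,0,0, 0,9,0,0,0,0, 0,5,0,0,0,0, 0,4,0,0,0,0]' && python3 -m creep '[0,1,0,0,0,0, 0,0,0,0,0,0, 0,0,0,0,0,0, 0,0,0,0,0,0, 0,0,0,0,0,0, 0,0,0,0,0,0, 0,0,0,0,0,0, 0,0,0,0,0,0]'
```

```text
time_s: 15.7
tool_pos: [0.4836, 0.2901, 0.2404]
eef_rot: [[0.764, 0.0, -0.645], [0.645, 0.001, 0.764], [0.001, -1.0, 0.001]]
contact_force: [-0.9, -0.3, -2.0]
opening: 0.0237
time_s: 16.5
tool_pos: [0.4855, 0.2874, 0.1321]
eef_rot: [[0.766, 0.001, -0.643], [0.643, 0.0, 0.766], [0.001, -1.0, -0.0]]
contact_force: [-0.1, 0.6, -0.4]
opening: 0.0236
time_s: 17.3
tool_pos: [0.4852, 0.2877, 0.1313]
eef_rot: [[0.766, 0.001, -0.643], [0.643, 0.001, 0.766], [0.001, -1.0, -0.0]]
contact_force: [-0.8, -0.1, 5.6]
opening: 0.0236
```

```bash
python3 -m creep '[0,0,0,0,0,0, 0,0,0,0,0,0, 0,0,0,0,0,0, 0,0,0,0,0,0, 0,-20,0,0,0,0, 0,-30,0,0,0,0, 0,-30,0,0,0,0, 0,-30,0,0,0,0]' 128 && python3 -m creep '[-10,0,-15,0,0,0, -24,0,-36,0,0,0, -24,0,-36,0,0,0, -24,0,-36,0,0,0, -24,0,-36,0,0,0, -24,0,-36,0,0,0, -24,0,-36,0,0,0, -22,0,-36,0,0,0]' && python3 -m creep '[0,0,0,0,0,0, 0,30,0,0,0,0, 0,30,0,0,0,0, 0,30,0,0,0,0, 0,10,0,0,0,0, 0,8,0,0,0,0, 0,3,0,0,0,0, 0,0,0,0,0,0]'  && python3 -m creep '[0,0,0,0,0,0, 0,0,0,0,0,0, 0,0,0,0,0,0, 0,0,0,0,0,0, 0,0,0,0,0,0, 0,0,0,0,0,0, 0,0,0,0,0,0, 0,0,0,0,0,0]' 255 25 && python3 -m creep '[0,-5,0,0,0,0, 0,-5,0,0,0,0, 0,-10,0,0,0,0, 0,-18,0,0,0,0, 0,-18,0,0,0,0, 0,-18,0,0,0,0, 0,-18,0,0,0,0, 0,-18,0,0,0,0]'
```

```text
time_s: 18.1
tool_pos: [0.4848, 0.2874, 0.2417]
eef_rot: [[0.766, -0.0, -0.643], [0.643, -0.0, 0.766], [-0.0, -1.0, 0.0]]
contact_force: [0.6, 0.2, -0.3]
opening: 0.0455
time_s: 18.9
tool_pos: [0.5216, -0.0319, 0.2407]
eef_rot: [[0.766, -0.0, -0.643], [0.643, 0.0, 0.766], [0.0, -1.0, 0.0]]
contact_force: [0.1, 0.1, 0.1]
opening: 0.0462
time_s: 19.7
tool_pos: [0.5224, -0.03, 0.1304]
eef_rot: [[0.766, 0.001, -0.643], [0.643, -0.0, 0.766], [0.001, -1.0, -0.001]]
contact_force: [-0.1, 0.2, -0.4]
opening: 0.0462
time_s: 20.5
tool_pos: [0.5222, -0.0302, 0.1302]
eef_rot: [[0.766, 0.001, -0.643], [0.643, -0.0, 0.766], [0.001, -1.0, -0.001]]
contact_force: [-1.0, -0.8, 5.8]
opening: 0.0237
time_s: 21.3
tool_pos: [0.5217, -0.03, 0.241]
eef_rot: [[0.766, 0.0, -0.643], [0.643, 0.0, 0.766], [0.0, -1.0, 0.0]]
contact_force: [0.4, -0.1, -2.0]
opening: 0.0232
```

```bash
python3 -m creep '[9,0,17,0,0,0, 17,0,31,0,0,0, 19,0,35,0,0,0, 19,0,35,0,0,0, 19,0,35,0,0,0, 19,0,35,0,0,0, 17,0,31,0,0,0, 8,0,15,0,0,0]' && python3 -m creep '[0,0,0,0,0,0, 0,25,0,0,0,0, 0,25,0,0,0,0, 0,25,0,0,0,0, 0,15,0,0,0,0, 0,9,0,0,0,0, 0,5,0,0,0,0, 0,4,0,0,0,0]' && python3 -m creep '[0,1,0,0,0,0, 0,0,0,0,0,0, 0,0,0,0,0,0, 0,0,0,0,0,0, 0,0,0,0,0,0, 0,0,0,0,0,0, 0,0,0,0,0,0, 0,0,0,0,0,0]' && python3 -m creep '[0,0,0,0,0,0, 0,0,0,0,0,0, 0,0,0,0,0,0, 0,0,0,0,0,0, 0,-20,0,0,0,0, 0,-30,0,0,0,0, 0,-30,0,0,0,0, 0,-30,0,0,0,0]' 128
python3 - <<'E'
from h import *
a=[viewer.snapshot(n) for n in("scene","side")];np.savez("ab.npz",sp=a[0]["pixels"],dp=a[1]["pixels"])
cv2.imwrite("pics/pl3.png",np.hstack([cv2.resize(a[0]["pixels"][80:240,120:400],(400,229)),cv2.resize(a[0]["pixels"],(1,229)),cv2.resize(a[1]["pixels"][60:375,90:310],(280,401))[:229]]))
b=a[1]["pixels"]
cv2.imwrite("pics/pl3.png",np.hstack([np.vstack([cv2.resize(a[0]["pixels"][80:240,190:400],(420,320)),np.zeros((280,420,3),np.uint8)]),cv2.resize(b[85:385,110:300],(380,600))]))
E
```

```text
time_s: 22.1
tool_pos: [0.4676, 0.2334, 0.2403]
eef_rot: [[0.764, 0.0, -0.645], [0.645, 0.001, 0.764], [0.001, -1.0, 0.001]]
contact_force: [0.7, 1.3, -1.6]
opening: 0.0231
time_s: 22.9
tool_pos: [0.4692, 0.2305, 0.1321]
eef_rot: [[0.766, 0.001, -0.643], [0.643, 0.0, 0.766], [0.001, -1.0, -0.0]]
contact_force: [0.0, 0.6, -1.1]
opening: 0.0235
time_s: 23.7
tool_pos: [0.469, 0.2308, 0.1312]
eef_rot: [[0.766, 0.001, -0.643], [0.643, 0.0, 0.766], [0.001, -1.0, -0.0]]
contact_force: [-0.6, -0.2, 5.2]
opening: 0.0234
time_s: 24.5
tool_pos: [0.4684, 0.2307, 0.2417]
eef_rot: [[0.766, -0.0, -0.643], [0.643, -0.0, 0.766], [-0.0, -1.0, 0.0]]
contact_force: [-0.5, -0.0, 0.3]
opening: 0.0455
```

View pics/pl3.png

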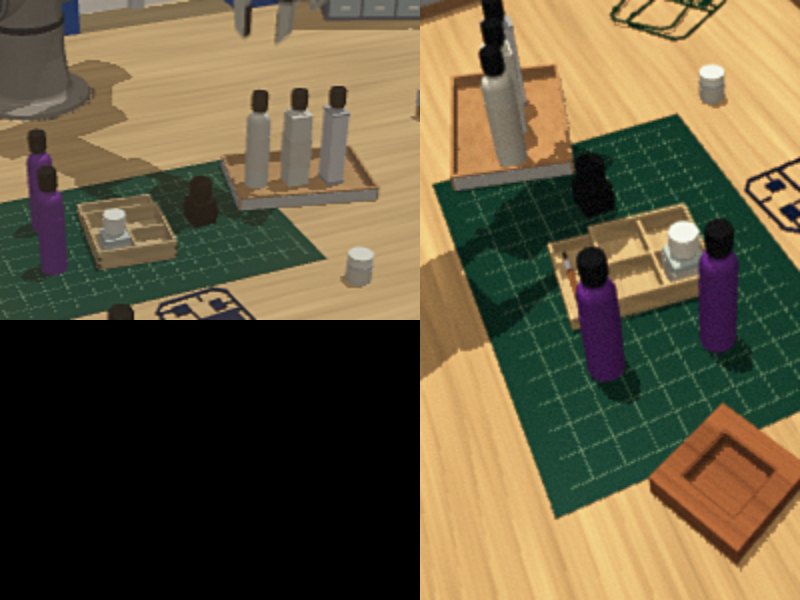

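All three tall ones stand upright and released in the lid (scene crop caps (260,100), (300,98), (338,95)). The cement bottle stands alone in the rear right compartment. The holder well is at about (730,475) in the right crop.

```bash
python3 - <<'E'
from h import *
np.set_printoptions(precision=4,suppress=True)
s=viewer.snapshot("scene");d=viewer.snapshot("side")
def white(sn,box,z):
    x0,y0,x1,y1=box;h=cv2.cvtColor(sn["pixels"],cv2.COLOR_BGR2HSV)[y0:y1,x0:x1]
    m=((h[...,1]<45)&(h[...,2]>165)).astype(np.uint8);n,l,st,c=cv2.connectedComponentsWithStats(m);i=1+st[1:,4].argmax()
    print(st[i],c[i]+[x0,y0]);return c[i]+[x0,y0]
a=white(s,(232,175,265,215),0);b=white(d,(225,185,255,235),0)
print("cement",ray(s,a,.0585),ray(d,b,.0585),tri(s,a,d,b))
C=lambda x,y:(110+(x-420)/2-.25,85+y/2-.25)
w=np.array([ray(d,C(*p),.024)[:2] for p in((724,434),(775,472),(735,516),(683,474))]);print("well",w.mean(0),w)
o=np.array([ray(d,C(*p),.024)[:2] for p in((722,404),(651,480))]);print("outer",o)
# holder top mask by hue in both views
for nm,sn,box in(("d",d,(215,275,315,375)),("s",s,(125,185,195,235))):
    x0,y0,x1,y1=box;h=cv2.cvtColor(sn["pixels"],cv2.COLOR_BGR2HSV)[y0:y1,x0:x1]
    m=((h[...,0]<13)&(h[...,1]>120)).astype(np.uint8);n,l,st,c=cv2.connectedComponentsWithStats(m);i=1+st[1:,4].argmax()
    k=cv2.convexHull(max(cv2.findContours((l==i).astype(np.uint8),0,1)[0],key=cv2.contourArea));q=cv2.approxPolyDP(k,3,True)[:,0]+[x0,y0]
    print(nm,st[i],[(tuple(p),ray(sn,p,.024)[:2].round(3)) for p in q])
E
```

```text
[10  9 11  6 47] [246.7021 186.8085]
[  9  10  15  12 132] [241.1212 200.3333]
cement [ 0.5592 -0.0311  0.0585] [ 0.5781 -0.0279  0.0585] [ 0.5743 -0.0362  0.0678]
well [ 0.5077 -0.2689] [[ 0.5204 -0.2347]
 [ 0.542  -0.2845]
 [ 0.4951 -0.3036]
 [ 0.4734 -0.253 ]]
outer [[ 0.5323 -0.2073]
 [ 0.4477 -0.2463]]
d [  10   11   79   80 3348] [((np.int64(261), np.int64(286)), array([ 0.533, -0.206])), ((np.int64(303), np.int64(317)), array([ 0.569, -0.29 ])), ((np.int64(302), np.int64(325)), array([ 0.56 , -0.302])), ((np.int64(268), np.int64(365)), array([ 0.48 , -0.335])), ((np.int64(225), np.int64(328)), array([ 0.445, -0.251])), ((np.int64(225), np.int64(322)), array([ 0.449, -0.242]))]
s [56 22  3  7  9] [((np.int64(182), np.int64(207)), array([ 0.538, -0.21 ])), ((np.int64(183), np.int64(213)), array([ 0.568, -0.214]))]
```

```bash
python3 -m creep '[0,0,0,0,7.8,0, 0,0,0,0,7.8,0, 0,0,0,0,7.8,0, 0,0,0,0,7.8,0, 0,0,0,0,7.8,0, 0,0,0,0,7.8,0, 10,0,-18,0,0,0, 16,0,-30,0,0,0]' 80 && python3 -m creep '[16,0,-29,0,0,0, 16,0,-29,0,0,0, 16,0,-29,0,0,0, 16,0,-29,0,0,0, 16,0,-29,0,0,0, 16,0,-29,0,0,0, 10,0,-19,0,0,0, 4,0,-10,0,0,0]' && python3 -m creep '[0,0,0,0,0,0, 0,40,0,0,0,0, 0,40,0,0,0,0, 0,20,0,0,0,0, 0,0,0,0,0,0, 0,0,0,0,0,0, 0,0,0,0,0,0, 0,0,0,0,0,0]'
python3 - <<'E'
from h import *
s=viewer.snapshot("wrist"); im=s["pixels"]; cv2.imwrite("pics/w2.png",cv2.resize(im,(768,576)));np.savez("w2.npz",**{k:np.array(v) for k,v in s.items()})
print(proj(s,(.574,-.035,.069))*1.5+.25)
E
```

```text
time_s: 25.5
tool_pos: [0.4877, 0.1806, 0.2389]
eef_rot: [[0.993, -0.003, 0.115], [-0.115, -0.0, 0.993], [-0.003, -1.0, -0.0]]
contact_force: [1.1, 0.7, 0.9]
opening: 0.0631
time_s: 26.3
tool_pos: [0.5739, -0.0363, 0.2387]
eef_rot: [[0.993, -0.003, 0.12], [-0.12, 0.0, 0.993], [-0.003, -1.0, 0.0]]
contact_force: [0.1, 0.7, -0.2]
opening: 0.0628
time_s: 27.1
tool_pos: [0.5749, -0.0344, 0.1423]
eef_rot: [[0.993, 0.003, 0.118], [-0.118, -0.0, 0.993], [0.003, -1.0, -0.0]]
contact_force: [-0.1, 0.6, 0.5]
opening: 0.0631
[380.25046418 304.30604001]
```

View pics/w2.png

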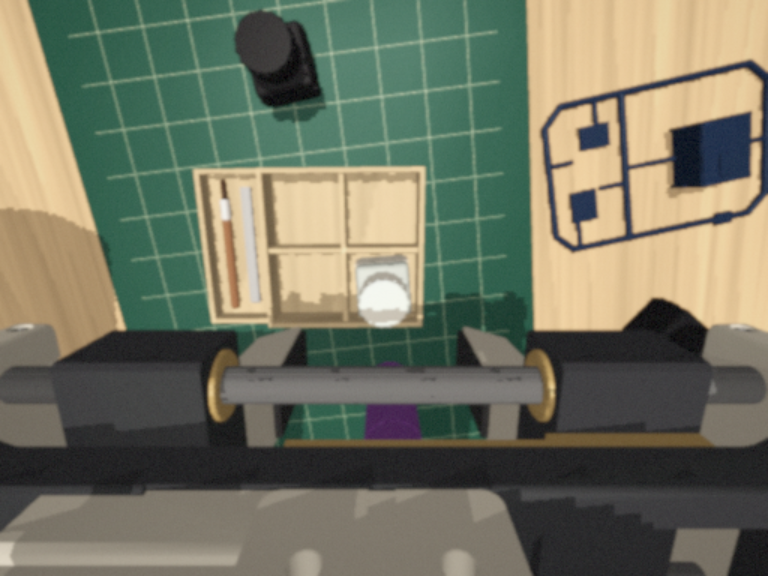

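The wrist view shows the white cap centred at (384,301), within 2 mm of the predicted spot. The bottle is square to the caddy and the finger lanes are clear. I'll grasp it.

```bash
python3 -m creep '[1,0,1,0,0,0, 0,30,0,0,0,0, 0,30,0,0,0,0, 0,20,0,0,0,0, 0,10,0,0,0,0, 0,6,0,0,0,0, 0,0,0,0,0,0, 0,0,0,0,0,0]' && python3 -m creep '[0,0,0,0,0,0, 0,0,0,0,0,0, 0,0,0,0,0,0, 0,0,0,0,0,0, 0,0,0,0,0,0, 0,0,0,0,0,0, 0,0,0,0,0,0, 0,0,0,0,0,0]' 255 20 && python3 -m creep '[0,-5,0,0,0,0, 0,-10,0,0,0,0, 0,-25,0,0,0,0, 0,-30,0,0,0,0, 0,-40,0,0,0,0, 0,-40,0,0,0,0, 0,-40,0,0,0,0, 0,-10,0,0,0,0]'
```

```text
time_s: 27.95
tool_pos: [0.5759, -0.0338, 0.0457]
eef_rot: [[0.993, 0.002, 0.118], [-0.118, -0.0, 0.993], [0.002, -1.0, -0.0]]
contact_force: [-0.0, 0.3, 0.4]
opening: 0.0627
time_s: 28.75
tool_pos: [0.5753, -0.0337, 0.0448]
eef_rot: [[0.993, 0.0, 0.118], [-0.118, 0.0, 0.993], [0.0, -1.0, 0.0]]
contact_force: [0.5, 0.2, 0.7]
opening: 0.0298
time_s: 29.55
tool_pos: [0.5769, -0.0339, 0.2506]
eef_rot: [[0.993, 0.009, 0.118], [-0.118, -0.002, 0.993], [0.009, -1.0, -0.001]]
contact_force: [1.5, 0.4, -0.5]
opening: 0.0297
```

```bash
python3 -m creep '[0,0,0,0,-7.5,0, 0,0,0,0,-7.5,0, 0,0,0,0,-7.5,0, 0,0,0,0,-7.5,0, -10,0,-12,0,0,0, -18,0,-22,0,0,0, -18,0,-22,0,0,0, -18,0,-22,0,0,0]' && python3 -m creep '[-18,0,-22,0,0,0, -18,0,-22,0,0,0, -18,0,-22,0,0,0, -18,0,-22,0,0,0, -12,0,-15,0,0,0, -6,0,-8,0,0,0, 0,0,0,0,0,0, 0,0,0,0,0,0]' && python3 -m creep '[0,30,0,0,0,0, 0,40,0,0,0,0, 0,40,0,0,0,0, 0,30,0,0,0,0, 0,20,0,0,0,0, 0,10,0,0,0,0, 0,0,0,0,0,0, 0,0,0,0,0,0]'
python3 - <<'E'
from h import *
a=viewer.snapshot("side");b=viewer.snapshot("wrist");np.savez("w3.npz",**{k:np.array(v) for k,v in b.items()})
cv2.imwrite("pics/hold.png",np.hstack([cv2.resize(a["pixels"][235:375,200:330],(370,400)),cv2.resize(b["pixels"][60:384,100:412],(385,400))]))
E
```

```text
time_s: 30.35
tool_pos: [0.546, -0.1323, 0.2444]
eef_rot: [[0.921, -0.001, -0.391], [0.391, -0.0, 0.921], [-0.001, -1.0, 0.0]]
contact_force: [0.3, 0.8, -0.6]
opening: 0.0293
time_s: 31.15
tool_pos: [0.508, -0.2677, 0.2446]
eef_rot: [[0.92, -0.0, -0.393], [0.393, 0.001, 0.92], [0.0, -1.0, 0.001]]
contact_force: [-1.2, 0.3, -1.1]
opening: 0.0295
time_s: 31.95
tool_pos: [0.5089, -0.268, 0.0757]
eef_rot: [[0.919, 0.001, -0.395], [0.395, -0.001, 0.919], [0.001, -1.0, -0.001]]
contact_force: [-0.7, -0.7, -0.9]
opening: 0.0297
```

View pics/hold.png

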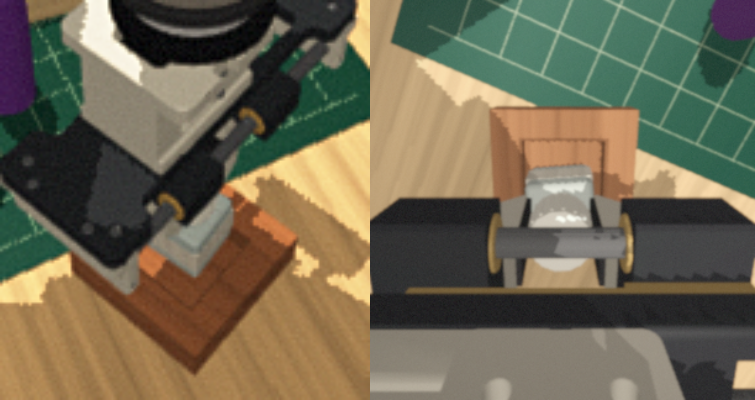

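The bottle is squarely aligned over the well: well edges at 523/605 and bottle edges at 528/594 in the right half. One numeric check along the camera axis, then I'll lower it.

```bash
python3 - <<'E'
from h import *
s=dict(np.load("w3.npz"));z=np.array([-.394,.919])
f=lambda x,y:(100+(x-370)*312/385,60+y*324/400)
for p,h,off in(((564,139),.024,.027),((564,107),.024,.047)):
    q=ray(s,f(*p),h)[:2];print(q,"centre",q-off*z)
q=ray(s,f(560,170),.071)[:2];print("bottle top back edge",q-.018*z)
E
```

```text
[ 0.49953669 -0.23907392] centre [ 0.51017469 -0.26388692]
[ 0.49150786 -0.22049546] centre [ 0.51002586 -0.26368846]
bottle top back edge [ 0.50699853 -0.26313784]
```

```bash
python3 -m creep '[1,0,2,0,0,0, 0,10,0,0,0,0, 0,8,0,0,0,0, 0,5,0,0,0,0, 0,3,0,0,0,0, 0,2,0,0,0,0, 0,0,0,0,0,0, 0,0,0,0,0,0]' && python3 -m creep '[0,1,0,0,0,0, 0,0,0,0,0,0, 0,0,0,0,0,0, 0,0,0,0,0,0, 0,0,0,0,0,0, 0,0,0,0,0,0, 0,0,0,0,0,0, 0,0,0,0,0,0]'
```

```text
time_s: 32.85
tool_pos: [0.5087, -0.2658, 0.0474]
eef_rot: [[0.919, 0.001, -0.394], [0.394, -0.0, 0.919], [0.001, -1.0, -0.0]]
contact_force: [-0.8, 1.9, 4.9]
opening: 0.0294
time_s: 33.65
tool_pos: [0.5089, -0.2658, 0.0473]
eef_rot: [[0.919, 0.002, -0.394], [0.394, -0.0, 0.919], [0.001, -1.0, -0.001]]
contact_force: [-2.5, 4.0, 12.0]
opening: 0.0291
```

```bash
python3 -m creep '[0,0,0,0,0,0, 0,0,0,0,0,0, 0,0,0,0,0,0, 0,0,0,0,0,0, 0,-10,0,0,0,0, 0,-30,0,0,0,0, 0,-40,0,0,0,0, 0,-40,0,0,0,0]' 80 && python3 -m creep '[0,-40,0,0,0,0, 0,-40,0,0,0,0, 0,0,0,0,0,0, 0,0,0,0,0,0, 0,0,0,0,0,0, 0,0,0,0,0,0, 0,0,0,0,0,0, 0,0,0,0,0,0]' 128
python3 - <<'E'
from h import *
b=viewer.snapshot("wrist");a=viewer.snapshot("side");t=viewer.snapshot("scene")
cv2.imwrite("pics/hold2.png",np.hstack([cv2.resize(a["pixels"][235:375,200:330],(370,400)),cv2.resize(b["pixels"][60:260,150:342],(385,400))]))
np.savez("w4.npz",**{k:np.array(v) for k,v in b.items()})
E
```

```text
time_s: 34.45
tool_pos: [0.508, -0.2657, 0.1674]
eef_rot: [[0.919, -0.001, -0.394], [0.394, 0.0, 0.919], [-0.0, -1.0, 0.001]]
contact_force: [0.4, 0.1, 0.2]
opening: 0.063
time_s: 35.25
tool_pos: [0.5081, -0.2657, 0.2449]
eef_rot: [[0.919, -0.001, -0.394], [0.394, 0.001, 0.919], [-0.001, -1.0, 0.001]]
contact_force: [-0.4, 0.5, -0.7]
opening: 0.0463
```

View pics/hold2.png

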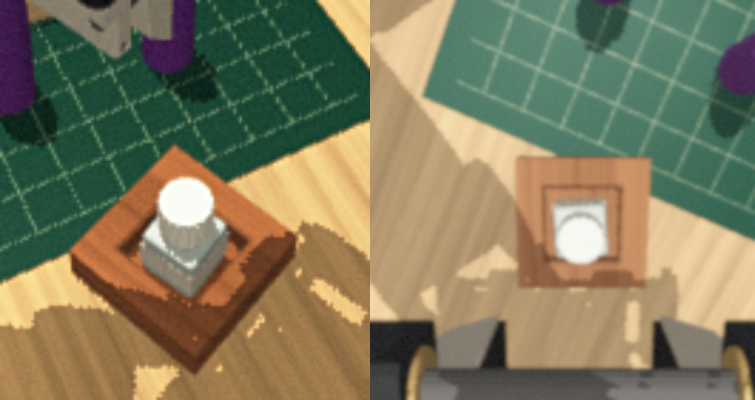

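The cement bottle stands upright and released inside the well: cap at (582,240) and well spanning (543–621,185–262) in the right half. I'll check the offset and move to the round bottle.

```bash
python3 - <<'E'
from h import *
s=dict(np.load("w4.npz"));f=lambda x,y:(150+(x-370)*192/385,60+y/2)
c=ray(s,f(582,240),.072)[:2];w=np.mean([ray(s,f(x,y),.024)[:2] for x in(517,651) for y in(157,288)],0);print(c,w,np.linalg.norm(c-w))
E
python3 -m creep '[0,0,0,0,-8.4,0, 0,0,0,0,-8.4,0, 14,0,20,0,0,0, 28,0,40,0,0,0, 28,0,40,0,0,0, 28,0,40,0,0,0, 28,0,40,0,0,0, 28,0,40,0,0,0]' && python3 -m creep '[28,0,40,0,0,0, 28,0,40,0,0,0, 28,0,40,0,0,0, 28,0,40,0,0,0, 15,0,17,0,0,0, 8,0,9,0,0,0, 0,0,0,0,0,0, 0,0,0,0,0,0]'
```

```text
[ 0.51057928 -0.26597088] [ 0.51176414 -0.26445804] 0.001921614558138302
time_s: 36.2
tool_pos: [0.4843, 0.0034, 0.2459]
eef_rot: [[0.766, 0.001, -0.643], [0.643, 0.0, 0.766], [0.001, -1.0, -0.0]]
contact_force: [1.6, 1.1, -0.4]
opening: 0.046
time_s: 37.0
tool_pos: [0.4687, 0.2299, 0.2456]
eef_rot: [[0.766, -0.0, -0.643], [0.643, -0.001, 0.766], [-0.001, -1.0, -0.0]]
contact_force: [0.1, -0.5, 0.0]
opening: 0.0456
```

```bash
python3 -m creep '[0,0,1,0,0,0, 0,30,0,0,0,0, 0,30,0,0,0,0, 0,30,0,0,0,0, 0,12,0,0,0,0, 0,8,0,0,0,0, 0,4,0,0,0,0, 0,0,0,0,0,0]' && python3 -m creep '[0,0,0,0,0,0, 0,0,0,0,0,0, 0,0,0,0,0,0, 0,0,0,0,0,0, 0,0,0,0,0,0, 0,0,0,0,0,0, 0,0,0,0,0,0, 0,0,0,0,0,0]' 255 25 && python3 -m creep '[0,-5,0,0,0,0, 0,-5,0,0,0,0, 0,-10,0,0,0,0, 0,-18,0,0,0,0, 0,-18,0,0,0,0, 0,-18,0,0,0,0, 0,-18,0,0,0,0, 0,-18,0,0,0,0]' && python3 -m creep '[-9,0,-17,0,0,0, -17,0,-31,0,0,0, -19,0,-35,0,0,0, -19,0,-35,0,0,0, -19,0,-35,0,0,0, -19,0,-35,0,0,0, -17,0,-31,0,0,0, -8,0,-15,0,0,0]' && python3 -m creep '[0,0,0,0,0,0, 0,0,0,0,0,0, 0,0,0,0,0,0, 0,15,0,0,0,0, 0,20,0,0,0,0, 0,15,0,0,0,0, 0,0,0,0,0,0, 0,0,0,0,0,0]'
```

```text
time_s: 37.8
tool_pos: [0.4684, 0.2316, 0.1323]
eef_rot: [[0.766, 0.001, -0.643], [0.643, 0.0, 0.766], [0.001, -1.0, -0.0]]
contact_force: [-0.9, -0.1, 0.7]
opening: 0.046
time_s: 38.6
tool_pos: [0.4682, 0.2318, 0.1322]
eef_rot: [[0.766, 0.001, -0.643], [0.643, 0.0, 0.766], [0.001, -1.0, -0.0]]
contact_force: [-0.4, 0.2, 6.5]
opening: 0.023
time_s: 39.4
tool_pos: [0.4678, 0.2317, 0.2431]
eef_rot: [[0.766, 0.0, -0.643], [0.643, 0.0, 0.766], [0.0, -1.0, -0.0]]
contact_force: [0.2, 0.5, -1.6]
opening: 0.0233
time_s: 40.2
tool_pos: [0.5214, -0.032, 0.2422]
eef_rot: [[0.767, 0.0, -0.641], [0.641, -0.001, 0.767], [-0.0, -1.0, -0.001]]
contact_force: [-0.9, 0.5, -1.1]
opening: 0.0237
time_s: 41.0
tool_pos: [0.5212, -0.0284, 0.1922]
eef_rot: [[0.765, 0.0, -0.644], [0.644, 0.0, 0.765], [0.0, -1.0, 0.0]]
contact_force: [0.4, -0.5, -1.9]
opening: 0.0234
```

```bash
python3 -m creep '[0,20,-1,0,0,0, 0,20,0,0,0,0, 0,10,0,0,0,0, 0,6,0,0,0,0, 0,3,0,0,0,0, 0,2,0,0,0,0, 0,0,0,0,0,0, 0,0,0,0,0,0]' && python3 -m creep '[0,0,0,0,0,0, 0,0,0,0,0,0, 0,0,0,0,0,0, 0,0,0,0,0,0, 0,0,0,0,0,0, 0,0,0,0,0,0, 0,0,0,0,0,0, 0,0,0,0,0,0]'
```

```text
time_s: 41.8
tool_pos: [0.5221, -0.03, 0.1313]
eef_rot: [[0.766, 0.001, -0.643], [0.643, -0.0, 0.766], [0.001, -1.0, -0.001]]
contact_force: [-0.8, 0.3, 0.0]
opening: 0.0235
time_s: 42.6
tool_pos: [0.5221, -0.0301, 0.1312]
eef_rot: [[0.766, 0.001, -0.643], [0.643, -0.0, 0.766], [0.001, -1.0, -0.001]]
contact_force: [-0.5, -0.8, 5.8]
opening: 0.023
```

```bash
python3 -m creep '[0,0,0,0,0,0, 0,0,0,0,0,0, 0,0,0,0,0,0, 0,0,0,0,0,0, 0,-20,0,0,0,0, 0,-30,0,0,0,0, 0,-30,0,0,0,0, 0,-30,0,0,0,0]' 128 && python3 -m creep '[22,0,36,0,0,0, 24,0,36,0,0,0, 24,0,36,0,0,0, 24,0,36,0,0,0, 24,0,36,0,0,0, 24,0,36,0,0,0, 24,0,36,0,0,0, 10,0,15,0,0,0]' && python3 -m creep '[0,0,0,0,0,0, 0,30,0,0,0,0, 0,30,0,0,0,0, 0,30,0,0,0,0, 0,10,0,0,0,0, 0,7,0,0,0,0, 0,3,0,0,0,0, 0,0,0,0,0,0]' && python3 -m creep '[0,0,0,0,0,0, 0,0,0,0,0,0, 0,0,0,0,0,0, 0,0,0,0,0,0, 0,0,0,0,0,0, 0,0,0,0,0,0, 0,0,0,0,0,0, 0,0,0,0,0,0]' 255 25 && python3 -m creep '[0,-5,0,0,0,0, 0,-5,0,0,0,0, 0,-10,0,0,0,0, 0,-18,0,0,0,0, 0,-18,0,0,0,0, 0,-18,0,0,0,0, 0,-18,0,0,0,0, 0,-18,0,0,0,0]'
```

```text
time_s: 43.4
tool_pos: [0.5215, -0.0299, 0.2417]
eef_rot: [[0.766, -0.001, -0.643], [0.643, 0.0, 0.766], [-0.0, -1.0, 0.001]]
contact_force: [0.4, -0.5, -0.2]
opening: 0.0459
time_s: 44.2
tool_pos: [0.4837, 0.2911, 0.2404]
eef_rot: [[0.764, -0.001, -0.645], [0.645, 0.001, 0.764], [0.0, -1.0, 0.001]]
contact_force: [0.1, -0.9, -0.5]
opening: 0.0461
time_s: 45.0
tool_pos: [0.4854, 0.2877, 0.1316]
eef_rot: [[0.766, 0.001, -0.643], [0.643, 0.001, 0.766], [0.001, -1.0, -0.0]]
contact_force: [0.7, -0.1, -0.7]
opening: 0.0458
time_s: 45.8
tool_pos: [0.4851, 0.2878, 0.1312]
eef_rot: [[0.766, 0.001, -0.643], [0.643, 0.001, 0.766], [0.001, -1.0, -0.0]]
contact_force: [-1.3, 0.3, 5.4]
opening: 0.0232
time_s: 46.6
tool_pos: [0.4847, 0.2877, 0.242]
eef_rot: [[0.766, 0.0, -0.643], [0.643, 0.0, 0.766], [0.0, -1.0, 0.0]]
contact_force: [0.6, -0.1, -1.3]
opening: 0.0236
```

```bash
python3 -m creep '[-7,0,-20,0,0,0, -13,0,-34,0,0,0, -15,0,-40,0,0,0, -15,0,-40,0,0,0, -15,0,-40,0,0,0, -15,0,-40,0,0,0, -13,0,-34,0,0,0, -8,0,-20,0,0,0]' && python3 -m creep '[0,0,0,0,0,0, 0,0,0,0,0,0, 0,15,0,0,0,0, 0,20,0,0,0,0, 0,20,0,0,0,0, 0,15,0,0,0,0, 0,0,0,0,0,0, 0,0,0,0,0,0]' && python3 -m creep '[0,20,0,0,0,0, 0,10,0,0,0,0, 0,6,0,0,0,0, 0,2,0,0,0,0, 0,2,0,0,0,0, 0,1,0,0,0,0, 0,0,0,0,0,0, 0,0,0,0,0,0]'
```

```text
time_s: 47.4
tool_pos: [0.5804, 0.0146, 0.2412]
eef_rot: [[0.767, 0.0, -0.641], [0.641, -0.001, 0.767], [-0.0, -1.0, -0.001]]
contact_force: [0.5, 0.3, -1.8]
opening: 0.0235
time_s: 48.2
tool_pos: [0.5798, 0.0185, 0.1714]
eef_rot: [[0.765, 0.0, -0.644], [0.644, 0.0, 0.765], [0.0, -1.0, 0.0]]
contact_force: [-0.0, -0.2, -1.1]
opening: 0.0233
time_s: 49.0
tool_pos: [0.5802, 0.0174, 0.1303]
eef_rot: [[0.766, 0.001, -0.643], [0.643, -0.0, 0.766], [0.001, -1.0, -0.001]]
contact_force: [-0.5, -0.4, 0.5]
opening: 0.0235
```

```bash
python3 -m creep '[0,0,0,0,0,0, 0,0,0,0,0,0, 0,0,0,0,0,0, 0,0,0,0,0,0, 0,-20,0,0,0,0, 0,-30,0,0,0,0, 0,-30,0,0,0,0, 0,-30,0,0,0,0]' 128 && python3 -m creep '[20,0,40,0,0,0, 20,0,40,0,0,0, 20,0,40,0,0,0, 20,0,40,0,0,0, 20,0,40,0,0,0, 20,0,40,0,0,0, 20,0,40,0,0,0, 9,0,20,0,0,0]' && python3 -m creep '[0,0,0,0,0,0, 0,30,0,0,0,0, 0,30,0,0,0,0, 0,30,0,0,0,0, 0,10,0,0,0,0, 0,6,0,0,0,0, 0,2,0,0,0,0, 0,0,0,0,0,0]' && python3 -m creep '[0,0,0,0,0,0, 0,0,0,0,0,0, 0,0,0,0,0,0, 0,0,0,0,0,0, 0,0,0,0,0,0, 0,0,0,0,0,0, 0,0,0,0,0,0, 0,0,0,0,0,0]' 255 25 && python3 -m creep '[0,-5,0,0,0,0, 0,-5,0,0,0,0, 0,-10,0,0,0,0, 0,-18,0,0,0,0, 0,-18,0,0,0,0, 0,-18,0,0,0,0, 0,-18,0,0,0,0, 0,-18,0,0,0,0]'
```

```text
time_s: 49.8
tool_pos: [0.5796, 0.0175, 0.2408]
eef_rot: [[0.766, -0.0, -0.643], [0.643, 0.0, 0.766], [-0.0, -1.0, 0.0]]
contact_force: [1.0, 0.1, -0.1]
opening: 0.0461
time_s: 50.6
tool_pos: [0.4996, 0.3464, 0.2396]
eef_rot: [[0.764, -0.0, -0.645], [0.645, 0.001, 0.764], [0.0, -1.0, 0.001]]
contact_force: [1.2, 0.1, 0.2]
opening: 0.0457
time_s: 51.4
tool_pos: [0.5017, 0.3432, 0.1329]
eef_rot: [[0.766, 0.002, -0.643], [0.643, 0.001, 0.766], [0.002, -1.0, -0.0]]
contact_force: [0.5, 0.3, 0.6]
opening: 0.0455
time_s: 52.2
tool_pos: [0.5012, 0.3432, 0.1322]
eef_rot: [[0.766, 0.001, -0.643], [0.643, 0.0, 0.766], [0.001, -1.0, -0.0]]
contact_force: [-0.3, -0.9, 5.6]
opening: 0.0231
time_s: 53.0
tool_pos: [0.501, 0.3431, 0.2431]
eef_rot: [[0.766, 0.0, -0.643], [0.643, 0.0, 0.766], [0.0, -1.0, -0.0]]
contact_force: [-0.2, 0.3, -1.3]
opening: 0.0232
```

```bash
python3 -m creep '[-13,0,-19,0,0,0, -24,0,-34,0,0,0, -28,0,-40,0,0,0, -28,0,-40,0,0,0, -28,0,-40,0,0,0, -28,0,-40,0,0,0, -24,0,-34,0,0,0, -12,0,-17,0,0,0]' && python3 -m creep '[0,0,0,0,0,0, 0,0,0,0,0,0, 0,15,0,0,0,0, 0,20,0,0,0,0, 0,20,0,0,0,0, 0,15,0,0,0,0, 0,0,0,0,0,0, 0,0,0,0,0,0]' && python3 -m creep '[0,20,0,0,0,0, 0,10,0,0,0,0, 0,6,0,0,0,0, 0,2,0,0,0,0, 0,2,0,0,0,0, 0,1.5,0,0,0,0, 0,0,0,0,0,0, 0,0,0,0,0,0]'
```

```text
time_s: 53.8
tool_pos: [0.5292, 0.0185, 0.2424]
eef_rot: [[0.768, 0.001, -0.641], [0.641, -0.001, 0.768], [0.0, -1.0, -0.001]]
contact_force: [-0.3, -0.1, -1.2]
opening: 0.0233
time_s: 54.6
tool_pos: [0.5293, 0.023, 0.1722]
eef_rot: [[0.765, 0.0, -0.644], [0.644, 0.0, 0.765], [0.0, -1.0, 0.0]]
contact_force: [-0.1, -0.2, -0.2]
opening: 0.0236
time_s: 55.4
tool_pos: [0.5297, 0.0218, 0.1312]
eef_rot: [[0.766, 0.002, -0.643], [0.643, -0.0, 0.766], [0.001, -1.0, -0.001]]
contact_force: [0.6, -0.0, 5.4]
opening: 0.0231
```

Floor contact is at 5.4 N. I'll release, rise, and check from both cameras.

```bash
python3 -m creep '[0,0,0,0,0,0, 0,0,0,0,0,0, 0,0,0,0,0,0, 0,0,0,0,0,0, 0,-20,0,0,0,0, 0,-30,0,0,0,0, 0,-40,0,0,0,0, 0,-40,0,0,0,0]' 128 && python3 -m creep '[0,-40,0,0,0,0, 0,-40,0,0,0,0, 0,0,0,0,0,0, 0,0,0,0,0,0, 0,0,0,0,0,0, 0,0,0,0,0,0, 0,0,0,0,0,0, 0,0,0,0,0,0]'
python3 - <<'E'
from h import *
a=[viewer.snapshot(n)["pixels"] for n in("scene","side")]
for n,c,box in zip(("scene","side"),a,((230,140,285,215),(185,140,265,245))):
    o=cv2.imread(f"pics/{n}0.png");x0,y0,x1,y1=box
    g=lambda i:(cv2.cvtColor(i,cv2.COLOR_BGR2GRAY)[y0:y1,x0:x1].astype(np.float32))
    print(n,cv2.phaseCorrelate(g(o),g(c)))
def cut(i,b,sz):return cv2.resize(i[b[1]:b[3],b[0]:b[2]],sz)
cv2.imwrite("pics/fin.png",np.hstack([cut(a[0],(120,110,300,290),(400,400)),cut(a[1],(160,140,310,365),(267,400))]))
E
```

```text
time_s: 56.2
tool_pos: [0.5287, 0.022, 0.2612]
eef_rot: [[0.766, -0.001, -0.643], [0.643, 0.0, 0.766], [-0.001, -1.0, 0.001]]
contact_force: [0.8, -1.3, -0.4]
opening: 0.0456
time_s: 57.0
tool_pos: [0.529, 0.0219, 0.3395]
eef_rot: [[0.766, -0.001, -0.643], [0.643, 0.0, 0.766], [-0.001, -1.0, 0.001]]
contact_force: [-0.3, 0.5, 1.1]
opening: 0.0457
scene ((-0.1037086095656079, 0.5515454815094714), 0.8346979109446208)
side ((0.10489290896597225, -0.0817285643730088), 0.8435159148993315)
```

View pics/fin.png

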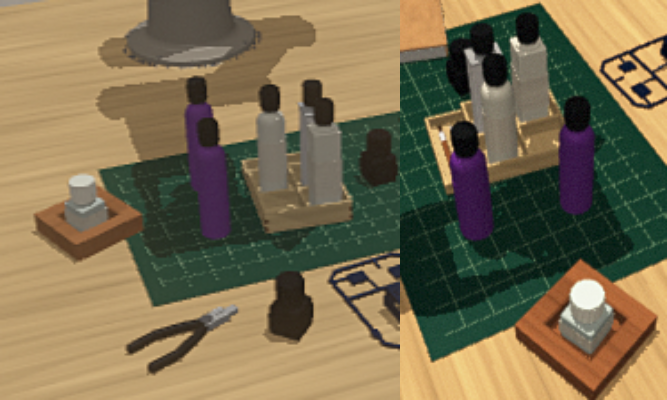

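The three tall containers stand upright back in their compartments, within 1 px of the start pictures. The cement bottle stands in the holder's well and the bystanders are in place.

```bash
python3 -c "
from plant import ticket
print(ticket.job_done())"
```

```text
the job is handed in; nothing more can be done
None
```

I stood the tin, the square bottle and the round bottle in the cardboard lid, then set the cement bottle in the holder's well. After that I put the three tall ones back in their own compartments and handed the job in at about 57 s of the 147 s allowed. Handing in reports no verdict.

**Last checks:**
- **Tall containers:** in the final pictures all three stand upright. Comparing the caddy area with the start pictures gave a shift under 1 px in both views.
- **Cement bottle:** just after release, the wrist view put it about 2 mm from the well's centre. The final pictures show it upright in the well.
- **Robot:** the gripper was open and clear of everything, with contact force near zero.
- **Bystanders:** the nippers, which were in the final pictures, had not visibly moved. The runner was only partly in view and the paint jar was outside those crops, so I did not recheck those two closely. The arm never worked near any of them.

**One slip:** on the first trip to the square bottle I mis-summed the move, so the arm stopped 44 mm short and the fingers closed on air. Nothing was touched, and I corrected it on the next move.

**One disagreement:** the side and wrist views differed by about 4 mm on the holder's centre. I set the bottle down between the two.

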